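# Take the empty potter's tool box off its keyhole studs

## Robot

A 6-joint arm with a two-finger parallel gripper is mounted at the origin on the work surface. World frame = base frame: x ahead of the robot, y to its left, z up, the work surface at z = 0. Lengths are in m, angles in degrees, forces in N, time in s.
With the tool pointing down it reaches from about 0.4 to 0.825 m from the base axis. Payload 7 kg.
Tool frame: the origin (TCP) lies midway between the tips of the shut fingers; the grasp point (between the pads) lies 19 mm behind it; z points along the fingers, y is the line along which they close (so a half turn about z gives the same grasp; the last joint's range is limited). The gripper opens to 88 mm and grips with 3 to 60 N. Pads are 19 mm wide; open, the fingers measure 130 mm over their backs; the gripper's body (78 mm by 193 mm) begins 47 mm behind the grasp point.
Start: joints at [16.507, 20.546, 0.682, 0, -70.136, -16.507], TCP at [0.675, -0, 0.227] pointing down, gripper open.
Joint ranges: [-176.03, 176.03], [-82.01, 121.73], [-58.28, 71.71], [-173.87, 95.51], [-174.79, -0.11], [-173.66, 173.66]. Speed limits (degrees/s): [136.94, 136.94, 172.46, 180, 180, 180].

## Interface

Orientations are given as [roll, pitch, yaw] about the fixed x, y, z axes, in that order (R = Rz(yaw) Ry(pitch) Rx(roll)).
In Python, from plant import ctrl, viewer, close_job gives the robot as it stands. The module is installed in compiled form; this text tells all that it offers.
- The arm moves only by the tool step_arm, never from a script. Its argument "moves" is a list that holds one entry, the list of rows, each a list of 5 numbers: the shift along the world's x, y, z in cm, then the turn about the world's z in rad, then the finger opening in cm, from 0 to 8.76. In form: [[[tx, ty, tz, twist, grip], ...]]. A call has 1 to 10 rows; each row shifts and turns the commanded pose from where the row before left it; what a row does not reach is not made up. A row lasts 1/10 s, in which the tool goes at most 50 mm and 8.59 degrees, less where a joint would pass 70% of its speed; a pose out of reach is approached as far as the arm can. A call with a gripper value outside its range is refused whole. The fingers move at their own pace and stop on an object; the grip force is fixed at half the most. Time passes only in rows, so rows that do not move let the fingers close. It gives the time, the measured TCP pose, the force, the opening and the grip force at its end, in the units of the state.
- ctrl.get_obs(): the state, without advancing time (a new reading comes with each control period).
- viewer.snapshot(name): name is "scene" or "side" or "wrist"; returns (picture, depth): 400x640x3 uint8, blue, green, red; 400x640 float32, m along the optical axis (not along the pixel's ray), 0 where there is no reading.
- viewer.camera_info(name): a dict with "camera_matrix" (3x3 intrinsics, pixels), "k1" (the pictures are not rectified: a ray, as slopes to the right and down, at radius r is drawn at 1 + k1 r^2 times it, then the intrinsics apply), "eye" and "orientation" of the camera in the world. Camera axes: x right, y down, z forward; pixel columns grow to the right and rows downward; lengths in m; the calibration is good to about 2 mm. A picture is of the moment at which its call begins: read the wrist's pose just before it. camera_info takes no time and is no camera call; for the wrist camera it gives the pose at the moment of the call.
- close_job(): hands the job in; it is judged then, once.
The state is a dict: "clock": time; "joint_pos": joint angles; "qvel": joint speeds; "tau": joint torques, N m; "tool_pos": TCP position; "orientation": TCP orientation; "force": force on the tool from outside, world axes, zero at the start; "moment": the same for the moment, N m; "opening": finger opening in m; "gripper_force": force on a finger pad.
Only numpy, scipy, OpenCV 4.12 (cv2) and the standard library are available. Lean on these libraries where they do the work, as an engineer would, in place of code of your own. Each camera call takes 0.05 s, during which the arm holds its last target. There are 200 camera calls.

## Task

Two plywood tool boxes hang by keyhole slots on the studs of the upright board. Take down the empty one: slide it up until the stud heads are at the wide ends of its slots, draw it straight off the studs, and stand it upright in the middle of the rubber mat, setting it down gently. Leave the box with the tools hanging undisturbed.

Things in the scene. Friction and masses are not known exactly. Their poses are not given: they have to be found in the camera images.
- empty_box: EMPTY one of two alike plywood boxes on the board; 100 (x) x 130 (y) mm, tray walls 42 high. Origin: centre of underside, hung 70 mm above the table; z up, x out from the board's front. Grip: upright bar 16 mm thick in y at y=0, x -16 to 44, top z=125; pinch across y at x=15, z=110. Raise 31 mm (24 to 38 will do): heads face the wide holes; then along +x, clear after 15 mm. 0.25-0.5 kg.
- full_box: The other box, same shape, frame and hanging, but with six wooden tools standing in it, up to 130 mm above its underside; leave it. Which box hangs at which end varies. Back plate of both: x -50 to -44 mm, 112 high, keyholes at y=+-35: slot 9 mm wide, closed at its top at z=98, opening below into a 36 x 36 mm hole centred at z=64.
- board: Fixed upright wooden board, 360 (y) x 20 (x) mm, 200 high, foot back to x=-90 mm. Origin: its middle at table height; z up, +x out of its front, away from the robot. Steel studs stick out of the front, 165 mm up, at y=-125, -55, 55, 125: shank 6 mm thick, 10 long, then a head 14 mm across, 4 thick. One box hangs on each pair, middles at y=-90 and 90.
- mat: Fixed flat square ribbed rubber mat lying on the table, empty, 220 x 220 mm, 4 mm thick. Origin: centre of its underside; x and y along its sides.
Mind the look-alikes: they are no part of the job. What is shaped like the empty_box but blue or purple is not meant.

How it is judged (in metres and radians):
On the way, in this order (a step that is already met when the one before it is completed fails the run):
1. the empty box is slid up along the board until the stud heads are at the wide ends of its keyholes (z of empty_box in the frame of board between 0.088 and 0.116 m and x of empty_box in the frame of board below 0.068 m), for 0.05 s.
2. the empty box is drawn off, clear in front of the studs (x of empty_box in the frame of board above 0.08 m and z of empty_box in the frame of board above 0.06 m), for 0.1 s.
At the end, for the whole second after the job is handed in: The empty box stands upright (within 10 degrees) and at rest on the mat, its middle within 50 mm of the mat's middle, turned any way; the box with the tools still hangs within 20 mm of where it was (horizontal distance between empty_box and mat below 0.05 m and z of empty_box in the frame of mat between 0 and 0.01 m and angle between empty_box's own z axis and vertical below 0.17 rad and linear speed of empty_box below 0.02 m/s and angular speed of empty_box below 0.1 rad/s and distance of full_box from where it was at the start of the episode below 0.02 m); the robot touches nothing.
It fails at once if the box with the tools is knocked or taken off (moved more than 30 mm) (distance of full_box from where it was at the start of the episode above 0.03 m).
It fails at once if the empty box is dropped from more than about 30 mm (linear speed of empty_box above 0.8 m/s and contact force between the fingers and empty_box below 0.1 N).
It also fails if it takes over 48 s, if anything falls off the work surface, if the arm or the gripper's body presses on something with over 40 N, if the wrist force passes 120 N, or if a joint passes its speed limit or range.

## Working session

There is one attempt and no reset: what is moved stays moved. The work goes in short steps, Python scripts to look and compute and a tool call to move; the robot and the scene stay as the last step left them, time stands still between calls to the robot, and variables do not carry over. Pictures are saved under pics/ and viewed, at most 10 in all, crops included, and the job is handed in when it is done.

Besides the shell and the picture viewer there is one more tool, called as name(argument=value, ...), one argument or row to a line, values as JSON. step_arm: Moves the arm, as the interface text tells. Its arguments: {"type":"object","properties":{"moves":{"type":"array","items":{"type":"array","items":{"type":"array","items":{"type":"number"}}}}},"required":["moves"]}

```bash
mkdir -p pics; cat > h.py <<'E'
import numpy as np, cv2
from plant import ctrl, viewer
def snap(n):
    i=viewer.camera_info(n); p,d=viewer.snapshot(n); return p,d,i
def cloud(d,i):
    K=np.array(i["camera_matrix"]); k1=i["k1"]
    v,u=np.mgrid[0:400,0:640].astype(float)
    pts=np.stack([u.ravel(),v.ravel()],1)[:,None]
    s=cv2.undistortPoints(pts,K,np.array([k1,0,0,0,0.])).reshape(400,640,2)
    c=np.dstack([s[...,0]*d,s[...,1]*d,d])
    return c@R(i).T+np.array(i["eye"])
def R(i):
    o=np.array(i["orientation"],float)
    if o.shape==(3,3): return o
    from scipy.spatial.transform import Rotation as T
    return T.from_euler('xyz',o,degrees=True).as_matrix()
E
python3 - <<'E'
from h import *
for n in("scene","side"):
    p,d,i=snap(n); cv2.imwrite(f"pics/{n}0.png",p); np.savez(f"{n}0.npz",p=p,d=d,X=cloud(d,i)); print(n,i,(d>0).mean())
o=ctrl.get_obs();print(o)
E
```

```text
scene {'camera_matrix': array([[462.0662389 ,   0.        , 314.9971338 ],
       [  0.        , 462.0662389 , 209.17949444],
       [  0.        ,   0.        ,   1.        ]]), 'k1': -0.13308591431612654, 'eye': array([ 1.12968254, -0.34558717,  0.91705903]), 'orientation': array([-137.67710228,   -0.70704557,   67.34115568])} 0.9958828125
side {'camera_matrix': array([[418.05610414,   0.        , 320.3346913 ],
       [  0.        , 418.05610414, 195.64514614],
       [  0.        ,   0.        ,   1.        ]]), 'k1': -0.08135519532250056, 'eye': array([ 0.36800509, -0.84832805,  0.61782997]), 'orientation': array([-122.00851783,    0.6569068 ,   -6.26135501])} 0.99608203125
{'clock': 0.1, 'joint_pos': array([ 1.65067227e+01,  2.05875555e+01,  6.39445271e-01, -1.59930513e-02,
       -7.01360258e+01, -1.65064380e+01]), 'qvel': array([ 0.00765523, -0.07567669,  0.13583592, -0.05381797, -0.05251778,
       -0.1286578 ]), 'tau': array([-1.42273191e-03, -5.84165347e+01,  2.93752134e+01,  7.01551259e+00,
        1.01412315e-02, -6.66964229e-05]), 'tool_pos': array([ 6.74569478e-01, -3.83576580e-05,  2.25722537e-01]), 'orientation': array([ 1.79915059e+02, -9.49121880e-03, -9.00051536e+01]), 'force': array([-0.3401792 ,  0.52648001, -0.14428441]), 'moment': array([-0.01327362,  0.03366755,  0.01879611]), 'gripper_force': 0.0, 'opening': 0.08751041753382088}
```

View pics/scene0.png

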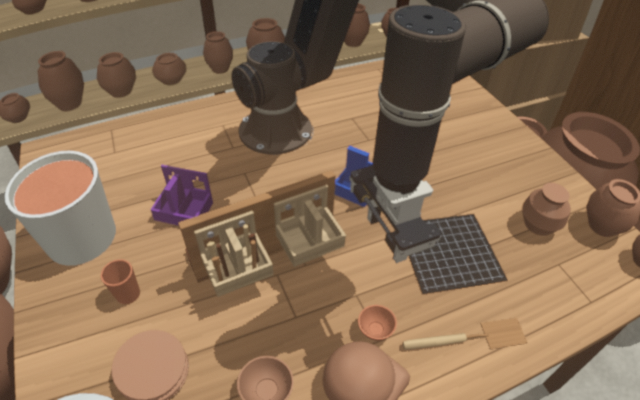

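View pics/side0.png

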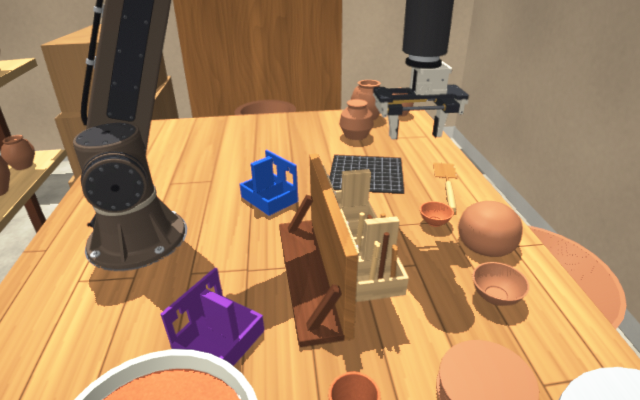

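In the scene view, the plywood boxes are at (310,222) and (235,255). The second has dark tools standing in it. The purple (183,195) and blue (355,178) ones are look-alikes. The box at (310,222) fits, being plywood and empty. The mat is at (455,250). I'll confirm with a crop and measure.

```bash
python3 - <<'E'
from h import *
z=np.load("scene0.npz");p,X=z["p"],z["X"]
cv2.imwrite("pics/crop0.png",cv2.resize(p[160:300,170:370],None,fx=4,fy=4,interpolation=cv2.INTER_CUBIC))
# board top: z .19-.21 
for n in("scene","side"):
    z=np.load(n+"0.npz");p,X=z["p"],z["X"]; hsv=cv2.cvtColor(p,cv2.COLOR_BGR2HSV)
    reg=np.zeros((400,640),bool)
    if n=="scene": reg[170:300,175:355]=1
    else: reg[150:340,280:420]=1
    m=(abs(X[...,2]-.2)<.004)&reg
    q=X[m]; print(n,"top",len(q)); 
    if len(q)>5:
        r=cv2.minAreaRect((q[:,:2]*1000).astype(np.float32)); print(r, cv2.boxPoints(r).tolist())
    m=((hsv[...,2]<90)&(abs(X[...,2]-.004)<.008)&(X[...,0]>.3)).astype(np.uint8)
    m=cv2.morphologyEx(m,cv2.MORPH_CLOSE,np.ones((9,9)))
    k,l,s,c=cv2.connectedComponentsWithStats(m)
    for j in np.argsort(-s[1:,4])[:3]+1:
        q=X[l==j]; q=q[abs(q[:,2]-.004)<.01]; print(s[j],cv2.minAreaRect((q[:,:2]*1000).astype(np.float32)))
E
```

```text
scene top 1245
((496.4830017089844, -179.46287536621094), (105.5908203125, 358.9101867675781), 4.084883689880371) [[431.0383605957031, -4.224512100219727], [456.6050720214844, -362.2229309082031], [561.9276123046875, -354.70123291015625], [536.3609619140625, 3.29718017578125]]
[ 410  215   96   78 4703] ((622.3631591796875, 245.92935180664062), (217.27688598632812, 221.58274841308594), 76.24518585205078)
[334 192  30  15  79] ((367.907958984375, 82.63829803466797), (91.4684829711914, 7.625398635864258), 36.077754974365234)
[591 228  18   9  26] ((739.1748046875, 667.02734375), (49.088600158691406, 11.52645206451416), 26.169729232788086)
side top 1191
((452.66485595703125, -182.85415649414062), (20.522743225097656, 360.2797546386719), 4.0851945877075195) [[429.5964660644531, -3.9029836654663086], [455.2626647949219, -363.2673645019531], [475.7332458496094, -361.8053283691406], [450.0670471191406, -2.440948486328125]]
[ 330  156   74   37 1701] ((620.17431640625, 241.6748046875), (217.04330444335938, 213.33160400390625), 76.56546783447266)
[300 337  44  10 143] ((416.5063171386719, -364.73895263671875), (77.8827133178711, 3.8635411262512207), 4.108883857727051)
[257 335   3   3   3] ((303.2156066894531, -336.7362976074219), (5.013810157775879, 0.1258544921875), 42.89555358886719)
```

View pics/crop0.png

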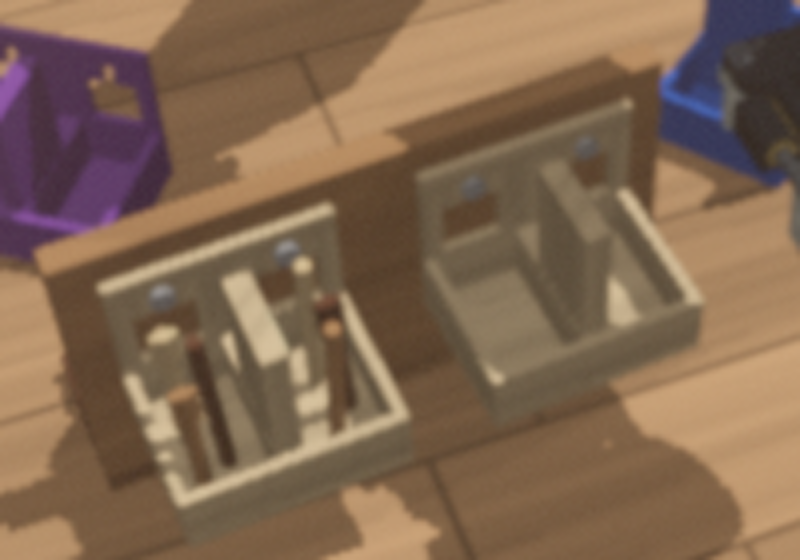

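The crop confirms it: the right box (scene 310,222) is bare inside with its bar at about (318,215), and the left one holds the tools. Next I'll measure the bar top and nearby obstacles.

```bash
python3 - <<'E'
from h import *
for n in("scene","side"):
    z=np.load(n+"0.npz");X=z["X"];p=z["p"]
    a=np.deg2rad(4.085);c=np.array([.4527,-.1829]);Rm=np.array([[np.cos(a),np.sin(a)],[-np.sin(a),np.cos(a)]])
    B=(X[...,:2]-c)@Rm.T
    m=(abs(X[...,2]-.195)<.006)&(abs(B[...,1]-.09)<.03)&(B[...,0]>.025)&(B[...,0]<.13)
    q=B[m]*1000
    if len(q): print(n,len(q),q.min(0),q.max(0),np.median(q,0),cv2.minAreaRect(q.astype(np.float32)))
    hsv=cv2.cvtColor(p,cv2.COLOR_BGR2HSV)
    m=(hsv[...,0]>105)&(hsv[...,0]<125)&(hsv[...,1]>150)&(hsv[...,2]>60)
    q=X[m];print("blue",np.percentile(q,[2,98],axis=0))
E
```

```text
scene 175 [49.67263106 80.23687269] [109.59838765  97.17055079] [80.75533457 87.81682669] ((79.6280288696289, 88.70890808105469), (16.784826278686523, 59.89152908325195), 89.65155029296875)
blue [[0.33629958 0.13793866 0.12366771]
 [0.34208619 0.14113858 0.12604274]]
side 152 [46.45895273 80.44568832] [105.81498074  99.9228958 ] [74.12233757 86.8463269 ] ((76.13468170166016, 89.77804565429688), (19.332353591918945, 59.441986083984375), 89.02465057373047)
blue [[0.26045037 0.05787785 0.00561419]
 [0.39836269 0.18542015 0.12538306]]
```

step_arm(
  moves=[
    [[0,0,2,-0.15,8.7],[0,0,2,-0.15,8.7],[0,0,2,-0.15,8.7],[0,0,1,-0.15,8.7],[-1,-1,0,-0.15,8.7],[-2,-1,0,-0.15,8.7],[-2,-1,0,-0.15,8.7],[-2,-1,0,-0.15,8.7],[-2,-1,0,-0.15,8.7],[-2,-1,0,-0.15,8.7]],
  ],
)

```text
clock: 1.1
tool_pos: [0.5639, -0.0604, 0.2961]
orientation: [180.0, -0.0, -176.3]
force: [0.2, 0.3, 0.3]
opening: 0.0866
gripper_force: 0.0
```

step_arm(
  moves=[
    [[-2,-1.4,0,0.007,8.7],[-2.1,-1.4,0,0,8.7],[0,0,-2,0,8.7],[0,0,-2,0,8.7],[0,0,0,0,8.7]],
  ],
)

```text
clock: 1.6
tool_pos: [0.5221, -0.0881, 0.254]
orientation: [180.0, -0.3, -175.6]
force: [0.3, -0.1, -0.3]
opening: 0.0871
gripper_force: 0.0
```

```bash
python3 - <<'E'
from h import *
o=ctrl.get_obs();print(o["tool_pos"],o["orientation"])
p,d,i=snap("wrist");cv2.imwrite("pics/w1.png",p);X=cloud(d,i)
a=np.deg2rad(4.085);c=np.array([.4527,-.1829]);Rm=np.array([[np.cos(a),np.sin(a)],[-np.sin(a),np.cos(a)]])
B=(X[...,:2]-c)@Rm.T
print("tcp board",Rm@(o["tool_pos"][:2]-c))
m=(abs(X[...,2]-.195)<.005)&(abs(B[...,1]-.09)<.03)&(B[...,0]>.025)&(B[...,0]<.13)
print(m.sum())
if m.sum()>5: print(cv2.minAreaRect((B[m]*1000).astype(np.float32)))
E
```

```text
[ 0.52206761 -0.08808492  0.25400801] [ 179.96798239   -0.26816378 -175.58099115]
tcp board [0.07594566 0.0896327 ]
1514
((76.29298400878906, 91.12327575683594), (15.663966178894043, 60.08388900756836), 89.99331665039062)
```

View pics/w1.png

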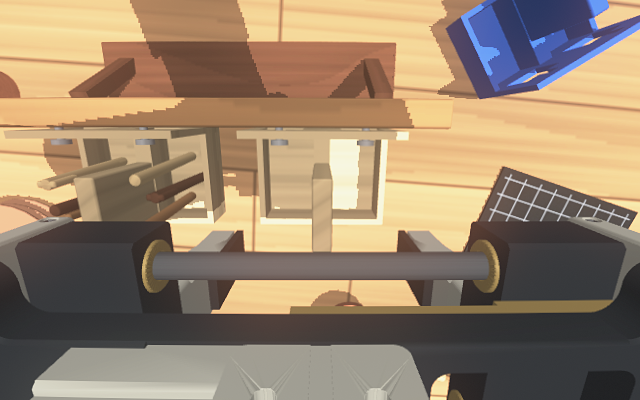

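The wrist view shows the bar at about (322,210), midway between the fingers, and the box is empty. Going down to grip.

step_arm(
  moves=[
    [[0,0.1,-2,0,8.7],[0,0,-2,0,8.7],[0,0,-2,0,8.7],[0,0,-2,0,8.7],[0,0,-1.3,0,8.7],[0,0,0,0,4],[0,0,0,0,1],[0,0,0,0,1],[0,0,0,0,1],[0,0,0,0,1]],
  ],
)

```text
clock: 2.65
tool_pos: [0.5243, -0.087, 0.1643]
orientation: [180.0, 0.1, -175.5]
force: [0.1, -0.8, -0.1]
opening: 0.0523
gripper_force: 0.0
```

step_arm(
  moves=[
    [[0,0,0,0,1],[0,0,0,0,1],[0,0,0,0,1],[0,0,0,0,1],[0,0,0,0,1],[0,0,0,0,1],[0,0,0,0,1],[0,0,0,0,1]],
  ],
)

```text
clock: 3.45
tool_pos: [0.5241, -0.087, 0.1636]
orientation: [180.0, 0.0, -175.5]
force: [0.6, 0.9, -0.3]
opening: 0.0159
gripper_force: 30.0
```

step_arm(
  moves=[
    [[0,0,0.4,0,1],[0,0,0.5,0,1],[0,0,0.5,0,1],[0,0,0.5,0,1],[0,0,0.5,0,1],[0,0,0.4,0,1],[0,0,0.3,0,1],[0,0,0,0,1],[0,0,0,0,1],[0,0,0,0,1]],
  ],
)

```text
clock: 4.45
tool_pos: [0.524, -0.087, 0.1944]
orientation: [-180.0, -0.0, -175.5]
force: [1.1, -0.3, -2.7]
opening: 0.0156
gripper_force: 30.0
```

```bash
python3 - <<'E'
from h import *
p,d,i=snap("scene");X=cloud(d,i)
cv2.imwrite("pics/s2.png",cv2.resize(p[140:300,170:370],None,fx=3.5,fy=3.5))
q=X[195:225,300:335].reshape(-1,3)
a=np.deg2rad(4.085);c=np.array([.4527,-.1829]);Rm=np.array([[np.cos(a),np.sin(a)],[-np.sin(a),np.cos(a)]])
B=(X[...,:2]-c)@Rm.T
m=(B[...,0]>.105)&(B[...,0]<.125)&(abs(B[...,1]-.09)<.075)&(X[...,2]>.05)&(X[...,2]<.18)
print("front wall z",np.percentile(X[m][:,2],[2,50,98]),m.sum())
E
```

```text
front wall z [0.09891511 0.12698132 0.17256043] 808
```

View pics/s2.png

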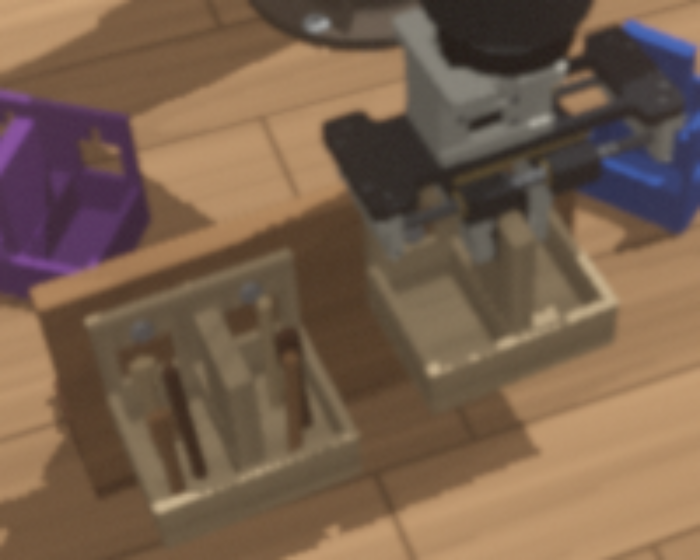

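The box is raised with its underside at about 0.10 m, and the full box hasn't moved. Now drawing it off along the board's +x.

step_arm(
  moves=[
    [[0.5,0.04,0,0,1],[0.5,0.04,0,0,1],[0.7,0.05,0,0,1],[0.8,0.06,0,0,1],[1,0.07,0,0,1],[1,0.07,0,0,1],[1,0.07,0,0,1],[1,0.07,0,0,1],[1,0.07,0,0,1],[0,0,0,0,1]],
  ],
)

```text
clock: 5.5
tool_pos: [0.6003, -0.0815, 0.1942]
orientation: [-180.0, -0.0, -175.5]
force: [0.4, -0.2, -4.2]
opening: 0.0155
gripper_force: 30.0
```

step_arm(
  moves=[
    [[0.2,1.6,0,0,1],[0.4,3,0,0,1],[0.4,4,0,0,1],[0.4,4,0,0,1],[0.5,4,0,0,1],[0.4,4,0,0,1],[0.4,4,0,0,1],[0.4,4,0,0,1],[0.3,3,0,0,1],[0.2,1,0,0,1]],
  ],
)

```text
clock: 6.5
tool_pos: [0.6344, 0.248, 0.1943]
orientation: [180.0, -0.0, -175.4]
force: [-0.3, -0.1, -2.4]
opening: 0.0158
gripper_force: 30.0
```

step_arm(
  moves=[
    [[0,0,-1,0,1],[0,0,-2,0,1],[0,0,-2,0,1],[0,0,-2,0,1],[0,0,-1,0,1],[0,0,-0.5,0,1],[0,0,0,0,1],[0,0,0,0,1]],
  ],
)

```text
clock: 7.3
tool_pos: [0.6355, 0.2444, 0.1105]
orientation: [180.0, 0.1, -175.5]
force: [-0.0, 0.2, -2.2]
opening: 0.0159
gripper_force: 30.0
```

```bash
python3 - <<'E'
from h import *
p,d,i=snap("scene");cv2.imwrite("pics/s3.png",p);X=cloud(d,i)
o=ctrl.get_obs();print(o["tool_pos"],o["force"])
m=(X[...,2]>.035)&(X[...,2]<.07)&(X[...,0]>.54)&(X[...,0]<.75)&(abs(X[...,1]-.244)<.11)
print(m.sum(),cv2.minAreaRect((X[m][:,:2]*1000).astype(np.float32)))
E
```

```text
[0.63556349 0.24455326 0.1106913 ] [-0.47469802  0.41659836 -2.53405341]
1035 ((620.9234619140625, 242.41281127929688), (102.41447448730469, 134.95761108398438), 3.4931552410125732)
```

View pics/s3.png

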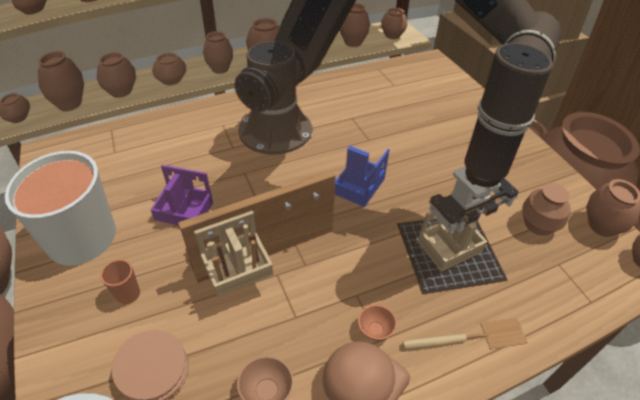

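The box is over the middle of the mat at (452,243), about 13 mm up, and the full box still hangs at (235,255). Lowering in small steps.

step_arm(
  moves=[
    [[0,0,-0.4,0,1],[0,0,-0.3,0,1],[0,0,-0.2,0,1],[0,0,-0.2,0,1],[0,0,0,0,1],[0,0,0,0,1]],
  ],
)

```text
clock: 7.95
tool_pos: [0.6353, 0.2445, 0.0999]
orientation: [180.0, 0.1, -175.5]
force: [-3.4, -0.4, 6.0]
opening: 0.0158
gripper_force: 30.0
```

step_arm(
  moves=[
    [[0,0,-0.1,0,1],[0,0,0,0,1],[0,0,0,0,4],[0,0,0,0,6],[0,0,0,0,6],[0,0,0,0,6],[0,0,0,0,6],[0,0,0,0,6],[0,0,0,0,6],[0,0,0,0,6]],
  ],
)

```text
clock: 8.95
tool_pos: [0.635, 0.2444, 0.0975]
orientation: [-180.0, -0.0, -175.5]
force: [-1.0, 1.1, -0.1]
opening: 0.0596
gripper_force: 0.0
```

step_arm(
  moves=[
    [[0,0,1,0,6],[0,0,2,0,6],[0,0,3,0,6],[0,0,3,0,6],[0,0,3,0,6],[0,0,3,0,6],[0,0,2,0,6],[0,0,0,0,6],[0,0,0,0,6]],
  ],
)

```text
clock: 9.85
tool_pos: [0.635, 0.2445, 0.2685]
orientation: [179.9, 0.1, -175.5]
force: [0.3, 0.7, -0.9]
opening: 0.0598
gripper_force: 0.0
```

```bash
python3 - <<'E'
from h import *
p,d,i=snap("scene");cv2.imwrite("pics/s4.png",p);X=cloud(d,i)
m=(X[...,2]>.035)&(X[...,2]<.055)&(X[...,0]>.54)&(X[...,0]<.75)&(abs(X[...,1]-.244)<.11)
print(m.sum(),cv2.minAreaRect((X[m][:,:2]*1000).astype(np.float32)))
print(ctrl.get_obs()["opening"])
E
```

```text
751 ((619.5363159179688, 242.38937377929688), (102.85565948486328, 133.3475341796875), 4.635961532592773)
0.05985217805948698
```

View pics/s4.png

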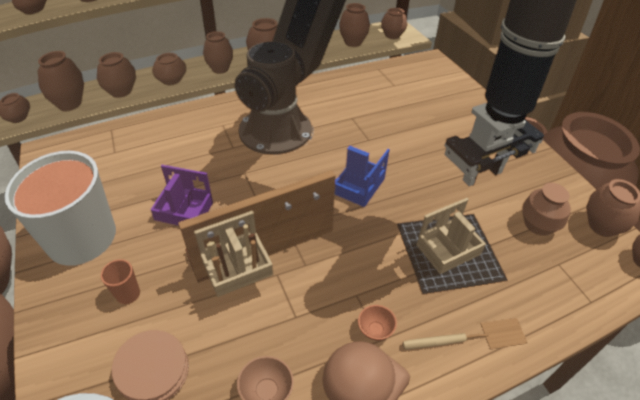

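The box stands upright in the middle of the mat at (452,243), the gripper is clear, and the full box still hangs at (235,255). Handing in.

```bash
python3 -c "
from plant import close_job
print(close_job())"
```

```text
the job is handed in; nothing more can be done
None
```

The empty box is off its studs and standing upright within a few millimetres of the mat's middle, the box with the tools still hangs as it was, and the job was handed in at about 10 s (no verdict was returned).

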